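# Stand up the tipped token jar in its lane and unscrew its cap

### The arm

A 6-joint arm with a two-finger parallel gripper is mounted at the origin on the work surface. World frame = base frame: x ahead of the robot, y to its left, z up, the work surface at z = 0. Lengths are in m, angles in rad, forces in N, time in s.
With the tool pointing down it reaches from about 0.25 to 0.775 m from the base axis. Payload 4 kg.
Tool frame: the origin (TCP) lies midway between the tips of the shut fingers; the grasp point (between the pads) lies 19 mm behind it; z points along the fingers, y is the line along which they close (so a half turn about z gives the same grasp; the last joint's range is limited). The gripper opens to 94 mm and grips with 3 to 60 N. Pads are 16 mm wide; open, the fingers measure 119 mm over their backs; the gripper's body (75 mm by 177 mm) begins 78 mm behind the grasp point.
Start: joints at [-1.271, 0.087, 1.371, -0, 1.684, -0.103], TCP at [0.216, -0.506, 0.206] pointing down, gripper open.
Joint ranges: [-3.1, 3.1], [-0.76, 2.03], [0.27, 2.55], [-1.08, 4.22], [0.17, 2.65], [-2.57, 2.57]. Speed limits (rad/s): [2.79, 2.79, 3.14, 3.14, 3.14, 3.14].

### API

Orientations are given as [roll, pitch, yaw] about the fixed x, y, z axes, in that order (R = Rz(yaw) Ry(pitch) Rx(roll)).
In Python, from bench import get_obs, snapshot, close_job gives the robot as it stands. The module is installed in compiled form; this text tells all that it offers.
- The arm moves only by the tool drive_tool, never from a script. Its argument "commands" is a list of rows, each a list of 6 numbers: the shift along the tool's x, y, z in units of 0.04 m (1.0 is 0.04 m), then the turn, a rotation vector about the tool's x, y, z in units of 0.1 rad (1.0 is 0.1 rad). In form: [[dx, dy, dz, wx, wy, wz], ...]. A call has 1 to 20 rows; each row shifts and turns the commanded pose from where the row before left it, along the tool's axes as they then stand; what a row does not reach is not made up. A row lasts 1/8 s, in which the tool goes at most 62.5 mm and 10.7 degrees, less where a joint would pass 70% of its speed; a pose out of reach is approached as far as the arm can. A call with a number of a shift or a turn outside -1 to 1 is refused whole. A call with a gripper value outside its range is refused whole. "gripper" is the closure, from 0 (fully open) to 1 (shut), set as the call begins (left out, the last holds). The fingers move at their own pace and stop on an object; the grip force is fixed at half the most. Time passes only in rows, so rows that do not move let the fingers close. It gives the time, the measured TCP pose, the force, the opening and the grip force at its end, in the units of the state.
- get_obs(): the state, without advancing time (a new reading comes with each control period).
- snapshot(name): name is "side" or "top" or "wrist"; returns a dict with "image" (420x560x3 uint8, blue, green, red), "range_z" (420x560 float32, m along the optical axis (not along the pixel's ray), 0 where there is no reading), "fx", "fy", "cx", "cy" (pixels), "k1" (the pictures are not rectified: a ray, as slopes to the right and down, at radius r is drawn at 1 + k1 r^2 times it, then the intrinsics apply), "rvec" (rotation vector, rad) and "tvec" (3), from world to camera coordinates, as OpenCV has them. Camera axes: x right, y down, z forward; pixel columns grow to the right and rows downward; lengths in m; the calibration is good to about 2 mm. A picture is of the moment at which its call begins.
- close_job(): hands the job in; it is judged then, once.
The state is a dict: "time": time; "joint_positions": joint angles; "qvel": joint speeds; "joint_torque": joint torques, N m; "tool_pos": TCP position; "ee_rot": TCP orientation; "wrist_force": force on the tool from outside, world axes, zero at the start; "wrist_torque": the same for the moment, N m; "width": finger opening in m; "finger_force": force on a finger pad.
Only numpy, scipy, OpenCV 4.12 (cv2) and the standard library are available. Lean on these libraries where they do the work, as an engineer would, in place of code of your own. Each camera call takes 0.05 s, during which the arm holds its last target. There are 200 camera calls.

### The job

The tall square token jar has fallen over in the wooden storage lane: stand it upright on its base in the lane, between the tin and the small wooden box, so that the lane's walls keep it from turning. Then unscrew its tight cap anticlockwise, stop turning once the thread lets go (well before a third of a turn), lift the cap straight off and finish still holding it level, about two centimetres above the jar's mouth, with the jar left standing. Do not knock over or shove away the neighbours or anything else.

Things in the scene. Friction and masses are not known exactly. Their poses are not given: they have to be found in the camera images.
- lane: Pale wooden tray fixed to the shelf: a straight lane 300 x 60 mm inside. Origin: centre of its underside. x runs along the lane, away from the robot; z up. Floor 6 mm thick; 5 mm thick walls all round, tops 18 mm above the shelf. A standing jar has 2 mm on each side between the long walls, which brace it: it turns about 4 degrees, then bears on them.
- jar: White plastic jar, 0.23 to 0.37 kg with cap. Square body 56 x 56 x 68 mm, then a 30 mm neck; 102 mm tall with cap. Origin: centre of the base face. x: its long axis, base to cap; y, z square to its sides. Starts lying in the lane, cap end to lane +x (its x level, z up, origin 34 mm above the shelf); standing in the lane, x points up and the origin is 6 mm above the shelf.
- jar_mouth (a point): Centre of the jar's mouth (top of the neck), on the jar's axis 93 mm from the base face.
- cap: Grey plastic screw cap on the jar, a separate part, 51 mm across, 31.5 mm tall, finely ribbed, 35 g. Origin: centre of its open lower edge; x along its axis towards its closed top. Screwed on, its origin is on the jar's axis 70.5 mm from the jar's base face (22.5 mm below the mouth). It rattles by 1 mm. Can be gripped anywhere on its side, in any direction.
- thread (a joint): How far the thread is unscrewed (rad); 0: tight. Grows as the cap turns anticlockwise seen from its closed top; 0.06 rad of play. Stiff all the way, about 0.3 to 0.4 N m. The cap does not rise while turning; the thread lets go at about 1.0 rad (57 degrees). From there to 1.75 rad (100 degrees) the cap lifts straight off; do not turn further. The value stays once the cap is off.
- tin: Round steel tin, 52 mm across, 50 mm tall, upright in the lane at the end near the robot (lane -x). Origin: centre of its underside. Neighbour, not to be upset.
- card_box: Small brown wooden box, 46 x 54 mm, 54 mm tall, in the lane at its far end (lane +x). Origin: centre of its underside. Neighbour, not to be upset.
- mug: Teal mug with pencils, 82 mm across, 92 mm tall (pencils to 170 mm), beside the lane. Origin: centre of its underside. Leave alone.
- keys: Flat steel ring of keys on a clip, about 160 mm long and 8 mm high, lying beside the lane (its -y side). Origin: centre of the ring. Leave alone.
- pawn: Small dark wooden pawn, 26 mm across, 43 mm tall, standing beside the lane (its +y side). Origin: centre of its underside. Leave alone.
- cap_top (a point): Centre of the cap's closed top face, 31.5 mm from the cap's origin along its axis.
There are look-alikes about, which are no part of the job. Of the things shaped like the jar, the white one is meant. Of the things like the cap, leave any that is orange; of the rest the smaller one is meant.

How it is judged:
On the way, in this order (a step that is already met when the one before it is completed fails the run):
1. the jar stands upright on its base in the lane between its neighbours, its cap still screwed on (angle between jar's own x axis and vertical below 0.1 rad and z of jar in the frame of lane between 0.002 and 0.011 m and y of jar in the frame of lane between -0.008 and 0.008 m and x of jar in the frame of lane between -0.1 and 0.1 m and height (world z) of jar_mouth above 0.08 m and value of joint thread below 0.3 rad and x of cap in the frame of jar below 0.075 m), for 0.2 s.
2. the thread is unscrewed until it lets go, with the jar standing braced in the lane (angle between jar's own x axis and vertical below 0.15 rad and z of jar in the frame of lane between 0.002 and 0.011 m and y of jar in the frame of lane between -0.008 and 0.008 m and x of jar in the frame of lane between -0.1 and 0.1 m and height (world z) of jar_mouth above 0.08 m and value of joint thread above 0.85 rad), for 0.1 s.
At the end, for the whole second after the job is handed in: Jar upright (0.08 rad) on the lane floor between its neighbours, untouched by robot or cap. Fingers hold the cap still, level (0.2 rad), top up, over the mouth (20 mm sideways), its lower edge 5 to 45 mm above it; thread unscrewed while the jar stood (angle between jar's own x axis and vertical below 0.08 rad and z of jar in the frame of lane between 0.002 and 0.011 m and y of jar in the frame of lane between -0.008 and 0.008 m and x of jar in the frame of lane between -0.1 and 0.1 m and height (world z) of jar_mouth above 0.08 m and value of joint thread above 0.85 rad and x of cap in the frame of jar between 0.098 and 0.138 m and horizontal distance between cap and jar_mouth below 0.02 m and angle between cap's own x axis and vertical below 0.2 rad and height (world z) of cap above 0.1 m and height (world z) of cap_top above 0.125 m and contact force between the fingers and cap above 2 N and contact force between cap and jar below 0.1 N and contact force between the arm and jar below 0.5 N and linear speed of each of cap, jar below 0.02 m/s); the arm keeps its last pose, push and grip.
It fails at once if the cap is turned on more than 1.75 rad instead of stopping when the thread lets go (value of joint thread above 1.75 rad).
It fails at once if a neighbour in the lane is tipped or shoved more than 30 mm (angle between any of tin, card_box's own z axis and vertical above 0.5 rad or distance of any of tin, card_box from where it was at the start of the episode above 0.03 m).
It fails at once if another thing is shoved more than 30 mm or knocked over (distance of any of mug, keys, pawn from where it was at the start of the episode above 0.03 m or angle between any of pawn, mug's own z axis and vertical above 0.6 rad).
It also fails if it takes over 58 s, if anything falls off the work surface, if the arm or the gripper's body presses on something with over 40 N, if the wrist force passes 120 N, or if a joint passes its speed limit or range.

## Working session

There is one attempt and no reset: what is moved stays moved. The work goes in short steps, Python scripts to look and compute and a tool call to move; the robot and the scene stay as the last step left them, time stands still between calls to the robot, and variables do not carry over. Pictures are saved under pics/ and viewed, at most 10 in all, crops included, and the job is handed in when it is done.

Besides the shell and the picture viewer there is one more tool, called after "Emit:" as name([rows], argument=value, ...), one row to a line, values as JSON. drive_tool: Moves the arm, as the interface text tells. Its arguments: {"type":"object","properties":{"commands":{"type":"array"},"gripper":{"type":"number"}},"required":["commands"]}

```bash
mkdir -p pics; cat > h.py <<'E'
import numpy as np,cv2
from bench import get_obs,snapshot,close_job
def snap(n,f):
    s=snapshot(n); np.savez(''+f+'.npz',**s); cv2.imwrite(f'pics/{f}.png',s['image']); return s
def cloud(s):
    h,w=s['range_z'].shape
    K=np.array([[s['fx'],0,s['cx']],[0,s['fy'],s['cy']],[0,0,1]],float)
    u,v=np.meshgrid(np.arange(w),np.arange(h))
    x=(u-s['cx'])/s['fx'];y=(v-s['cy'])/s['fy'];xd,yd=x.copy(),y.copy()
    for _ in range(8):
        r=1+float(s['k1'])*(x*x+y*y); x=xd/r;y=yd/r
    z=s['range_z']; P=np.stack([x*z,y*z,z],-1)
    R=cv2.Rodrigues(np.array(s['rvec'],float))[0]
    W=(P-np.array(s['tvec']).reshape(3))@R
    W[z<=0]=np.nan
    return W
E
python3 - <<'E'
from h import *
a=snap('top','top0');b=snap('side','side0')
o=get_obs();print(o)
W=cloud(a);print(W[::60,::80].round(3).tolist())
E
```

```text
{'time': 0.1, 'joint_positions': array([-1.27111018e+00,  8.78754666e-02,  1.37208384e+00, -5.51284269e-06,
        1.68357317e+00, -1.03069549e-01]), 'qvel': array([ 0.00174674, -0.00277939, -0.00226875,  0.00031401,  0.00074205,
       -0.00294777]), 'joint_torque': array([ 2.17317625e-03, -3.41251302e+01, -3.03300941e+01,  7.20569585e-02,
        3.03614361e-02, -9.17150123e-05]), 'tool_pos': array([ 0.21544195, -0.5055256 ,  0.20443406]), 'ee_rot': array([-3.13966256e+00, -1.94133230e-04,  4.02754898e-01]), 'wrist_force': array([-0.84097322, -0.6632034 , -0.96888772]), 'wrist_torque': array([ 0.03372538, -0.0548852 , -0.01372196]), 'finger_force': 0.0, 'width': 0.0942248021979733}
[[[1.702, 1.261, -0.749], [1.693, 0.854, -0.754], [1.685, 0.466, -0.745], [1.701, 0.097, -0.757], [1.694, -0.272, -0.728], [1.701, -0.636, -0.708], [1.701, -0.996, -0.667]], [[1.385, 1.201, -0.753], [1.384, 0.812, -0.757], [0.918, 0.158, 0.123], [1.391, 0.08, -0.749], [1.407, -0.277, -0.754], [0.895, -0.345, 0.2], [1.444, -1.013, -0.747]], [[0.796, 0.548, 0.065], [0.821, 0.384, 0.001], [0.825, 0.184, 0.002], [0.83, -0.011, 0.0], [0.837, -0.205, 0.001], [0.835, -0.395, 0.025], [0.832, -0.577, 0.057]], [[0.666, 0.574, -0.002], [0.671, 0.367, 0.001], [0.676, 0.172, 0.001], [0.682, -0.018, -0.001], [0.687, -0.207, 0.003], [0.693, -0.397, 0.008], [0.702, -0.598, 0.0]], [[0.512, 0.451, 0.148], [0.527, 0.349, 0.008], [0.534, 0.162, 0.001], [0.54, -0.024, -0.001], [0.545, -0.209, 0.002], [0.548, -0.389, 0.028], [0.555, -0.591, 0.001]], [[0.379, 0.535, 0.003], [0.389, 0.341, -0.001], [0.397, 0.153, 0.0], [0.404, -0.03, -0.0], [0.409, -0.212, 0.0], [0.413, -0.396, 0.002], [0.415, -0.586, 0.002]], [[0.241, 0.526, -0.001], [0.254, 0.331, -0.001], [0.264, 0.145, 0.001], [0.27, -0.035, -0.0], [0.275, -0.214, 0.0], [0.279, -0.395, 0.004], [0.279, -0.584, 0.002]]]
```

View pics/top0.png

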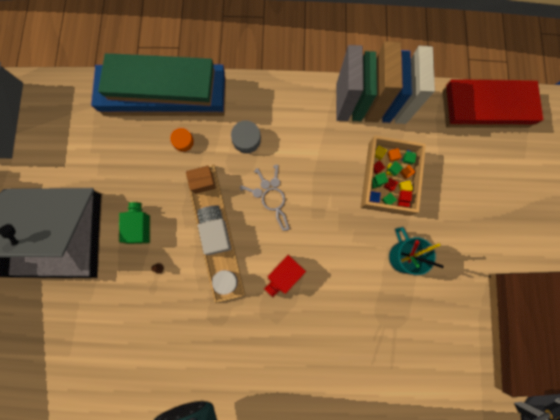

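View pics/side0.png

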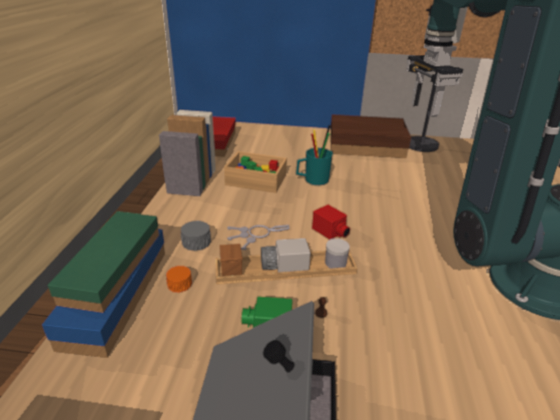

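The top view shows three jar-like things: green (134,225), red (287,273) and white (213,237). The white one lies in the lane, so it is the one meant. Two loose caps, orange (181,139) and a large grey one (245,136), are look-alikes. The cap meant is the smaller grey one on the white jar (209,214). The tin is at (224,283), the box at (201,180), the pawn at (157,268) and the keys at (270,195). Next I'll measure these and check them in a crop.

```bash
python3 - <<'E'
from h import *
s=dict(np.load('top0.npz'));W=cloud(s)
im=s['image'][140:320,130:310];cv2.imwrite('pics/crop0.png',cv2.resize(im,None,fx=3.3,fy=3.3,interpolation=cv2.INTER_CUBIC))
for n,(u,v) in dict(jar=(213,237),cap=(209,214),tin=(224,282),box=(201,178),pawn=(157,268),red=(287,273),keys=(270,195)).items():
    print(n,np.nanmedian(W[v-2:v+3,u-2:u+3].reshape(-1,3),0).round(4))
def reg(u0,u1,v0,v1,zl,zh):
    P=W[v0:v1,u0:u1].reshape(-1,3);return P[(P[:,2]>zl)&(P[:,2]<zh)]
for n,r in dict(tin=(208,242,265,300,.044,.056+.004),jar=(195,232,222,258,.068-.005,.09),cap=(193,225,202,224,.03,.08),box=(185,220,163,194,.052,.068),lane=(180,250,160,305,.012,.022)).items():
    P=reg(*r)
    c,sz,a=cv2.minAreaRect(P[:,:2].astype(np.float32)*1000)
    print(n,len(P),'med z',np.median(P[:,2]).round(4),'mean',P.mean(0).round(4),'rect',np.round(c,1),np.round(sz,1),round(a,1),'z95',np.percentile(P[:,2],95).round(4))
E
```

```text
jar [0.5402 0.029  0.063 ]
cap [0.5907 0.0408 0.0594]
tin [0.4446 0.0012 0.0568]
box [0.6704 0.0633 0.0607]
pawn [0.4695 0.1552 0.0374]
red [ 0.468  -0.1334  0.057 ]
keys [ 6.477e-01 -9.000e-02  5.000e-04]
tin 444 med z 0.0566 mean [0.4447 0.001  0.0565] rect [444.7   1.4] [47.  50.7] 1.3 z95 0.0592
jar 318 med z 0.0641 mean [0.5408 0.0281 0.0642] rect [541.7  28.5] [66.8 54.5] 15.0 z95 0.066
cap 414 med z 0.0567 mean [0.5893 0.038  0.0552] rect [586.5  40.3] [45.6 54.5] 15.2 z95 0.0636
box 510 med z 0.0608 mean [0.6714 0.067  0.0607] rect [672.2  67.4] [46.9 54.5] 17.4 z95 0.0635
lane 673 med z 0.0186 mean [0.5384 0.0241 0.0183] rect [555.7  34.4] [310.9  71.4] 15.6 z95 0.0212
```

View pics/crop0.png

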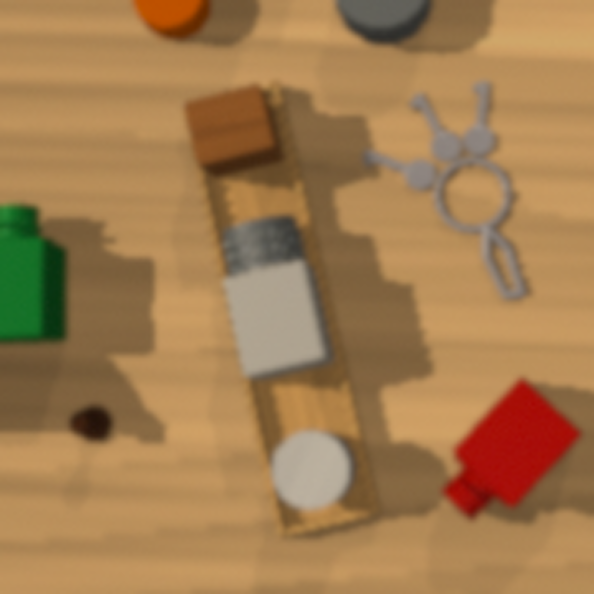

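The crop confirms the white jar with its grey cap, lying in the lane between the tin and the brown box. The lane's yaw is about 0.269 rad.

Plan: grip the body with the tool tilted back about 35°, lift, rotate 90° about the tool y axis, and stand the jar at lane x of about +25 mm.

Emit:
drive_tool([
  [0, 0, 0, 0, 0, 1],
  [0, 0, 0, 0, 0, 0.34],
  [0.5, -0.4, 0, 0, 0, 0],
  [0.92, -0.76, 0, 0, 0, 0],
  [0.92, -0.76, 0, 0, 0, 0],
  [0.92, -0.76, 0, 0, 0, 0],
  [0.92, -0.76, 0, 0, 0, 0],
  [0.92, -0.76, 0, 0, 0, 0],
  [0.92, -0.76, 0, 0, 0, 0],
  [0.92, -0.76, 0, 0, 0, 0],
  [0.92, -0.76, 0, 0, 0, 0],
  [0.92, -0.76, 0, 0, 0, 0],
  [0.92, -0.76, 0, 0, 0, 0],
  [0.92, -0.76, 0, 0, 0, 0],
  [0.92, -0.76, 0, 0, 0, 0],
  [0.92, -0.76, 0, 0, 0, 0],
  [0.45, -0.4, 0, 0, 0, 0],
], gripper=0)

```text
time: 2.22
tool_pos: [0.6006, 0.0448, 0.2047]
ee_rot: [-3.141, 0.001, 0.271]
wrist_force: [0.3, -0.3, -0.6]
width: 0.0939
finger_force: 0.0
```

Emit:
drive_tool([
  [0, 0, 0, 0, -1, 0],
  [0, 0, 0, 0, -1, 0],
  [0, 0, 0, 0, -1, 0],
  [0, 0, 0, 0, -1, 0],
  [0, 0, 0, 0, -1, 0],
  [0, 0, 0, 0, -1, 0],
  [0, 0, 0, 0, 0, 0],
])

```text
time: 3.1
tool_pos: [0.6004, 0.0426, 0.2016]
ee_rot: [-3.14, 0.605, 0.269]
wrist_force: [-0.7, 0.0, 0.0]
width: 0.0942
finger_force: 0.0
```

```bash
cat >> h.py <<'E'
from scipy.spatial.transform import Rotation as Rt
def to(p,R=None):
    o=get_obs();R0=Rt.from_euler('xyz',o['ee_rot'])
    print('t',round(o['time'],2),'tcp',o['tool_pos'].round(4),'rot',o['ee_rot'].round(3),'q',o['joint_positions'].round(2),'w',round(o['width'],4),'F',o['wrist_force'].round(1),o['finger_force'])
    print('units',(R0.inv().apply(np.array(p)-o['tool_pos'])/.04).round(2), '' if R is None else ((R0.inv()*R).as_rotvec()*10).round(2))
def lane(yaw,tilt): # tilt>0: tool points to lane +x
    return Rt.from_euler('z',yaw)*Rt.from_euler('x',np.pi)*Rt.from_euler('y',tilt)
E
python3 -c "
from h import *
to([.5468,.0299,.0283],lane(.269,-.6))"
```

```text
t 3.1 tcp [0.6004 0.0426 0.2016] rot [-3.14   0.605  0.269] q [ 0.05  0.69  0.7  -0.17  2.34  1.27] w 0.0942 F [-0.7  0.   0. ] 0.0
units [ 1.33 -0.04  4.34] [-0.01  0.05  0.  ]
```

Emit:
drive_tool([
  [0.65, 0, 0.3, 0, 0, 0],
  [0.65, 0, 0.7, 0, 0, 0],
  [0, 0, 0.8, 0, 0, 0],
  [0, 0, 0.8, 0, 0, 0],
  [0, 0, 0.7, 0, 0, 0],
  [0, 0, 0.5, 0, 0, 0],
  [0, 0, 0.2, 0, 0, 0],
  [0, 0, 0, 0, 0, 0],
])

```text
time: 4.1
tool_pos: [0.5542, 0.0301, 0.0449]
ee_rot: [3.141, 0.599, 0.268]
wrist_force: [0.4, 0.6, -0.4]
width: 0.0941
finger_force: 0.0
```

```bash
python3 -c "
from h import *
to([.5468,.0299,.0283],lane(.269,-.6))
s=snap('side','s1');cv2.imwrite('pics/s1c.png',cv2.resize(s['image'][170:330,180:400],None,fx=3.4,fy=3.4))"
```

```text
t 4.1 tcp [0.5542 0.0301 0.0449] rot [3.141 0.599 0.268] q [ 0.03  0.64  1.08 -0.14  2.    1.32] w 0.0941 F [ 0.4  0.6 -0.4] 0.0
units [ 0.09 -0.04  0.44] [-0.   -0.01 -0.01]
```

View pics/s1c.png

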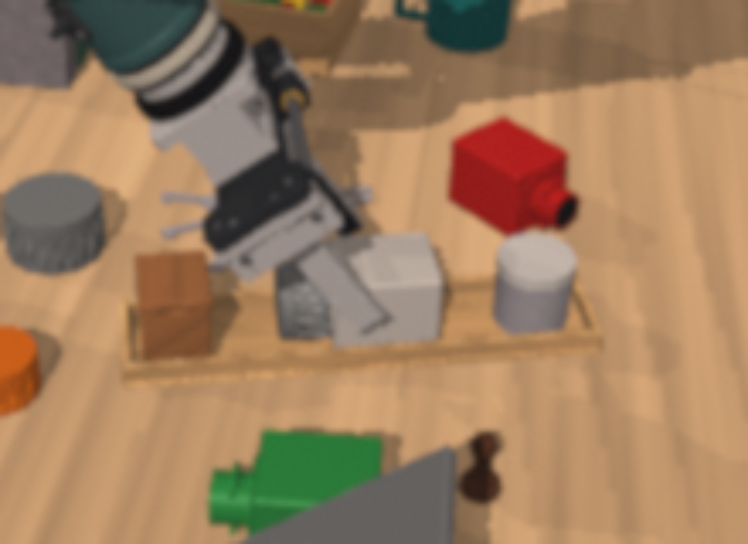

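The fingers straddle the jar body, clear of the tin, the box and the cap. I'll go down the last 16 mm, grip and lift.

Emit:
drive_tool([
  [0.08, 0, 0.3, 0, 0, 0],
  [0, 0, 0.14, 0, 0, 0],
  [0, 0, 0, 0, 0, 0],
])

```text
time: 4.53
tool_pos: [0.5466, 0.0284, 0.027]
ee_rot: [-3.141, 0.602, 0.269]
wrist_force: [0.6, -0.6, 0.3]
width: 0.0939
finger_force: 0.0
```

Emit:
drive_tool([
  [0, 0, 0, 0, 0, 0],
  [0, 0, 0, 0, 0, 0],
  [0, 0, 0, 0, 0, 0],
  [0, 0, 0, 0, 0, 0],
  [0, 0, 0, 0, 0, 0],
  [0, 0, 0, 0, 0, 0],
  [0, 0, 0, 0, 0, 0],
], gripper=1)

```text
time: 5.4
tool_pos: [0.5461, 0.032, 0.0283]
ee_rot: [-3.133, 0.601, 0.274]
wrist_force: [-2.2, 7.9, 2.1]
width: 0.0561
finger_force: 30.0
```

```bash
python3 -c "
from h import *
to([.5468,.0299,.1283],lane(.269,-.6))"
```

```text
t 5.4 tcp [0.5461 0.032  0.0283] rot [-3.133  0.601  0.274] q [ 0.04  0.64  1.12 -0.14  1.96  1.32] w 0.0561 F [-2.2  7.9  2.1] 29.98511016368866
units [-1.41  0.04 -2.06] [-0.05  0.01  0.05]
```

Emit:
drive_tool([
  [-0.15, 0, -0.2, 0, 0, 0],
  [-0.3, 0, -0.45, 0, 0, 0],
  [-0.42, 0, -0.62, 0, 0, 0],
  [-0.42, 0, -0.62, 0, 0, 0],
  [-0.28, 0, -0.42, 0, 0, 0],
  [-0.12, 0, -0.2, 0, 0, 0],
  [0, 0, 0, 0, 0.5, 0],
  [0, 0, 0, 0, 1, 0],
  [0, 0, 0, 0, 1, 0],
  [0, 0, 0, 0, 1, 0],
  [0, 0, 0, 0, 1, 0],
  [0, 0, 0, 0, 1, 0],
  [0, 0, 0, 0, 1, 0],
  [0, 0, 0, 0, 1, 0],
  [0, 0, 0, 0, 1, 0],
  [0, 0, 0, 0, 1, 0],
  [0, 0, 0, 0, 1, 0],
  [0, 0, 0, 0, 1, 0],
])

```text
time: 7.65
tool_pos: [0.5462, 0.0288, 0.1468]
ee_rot: [-3.141, -0.548, 0.269]
wrist_force: [-0.2, -0.6, -3.1]
width: 0.056
finger_force: 30.0
```

Emit:
drive_tool([
  [0, 0, 0, 0, 1, 0],
  [0, 0, 0, 0, 1, 0],
  [0, 0, 0, 0, 1, 0],
  [0, 0, 0, 0, 0.8, 0],
  [0, 0, 0, 0, 0.4, 0],
  [0, 0, 0, 0, 0, 0],
])

```text
time: 8.4
tool_pos: [0.546, 0.0292, 0.1453]
ee_rot: [-3.137, -0.964, 0.266]
wrist_force: [0.4, -0.3, -2.6]
width: 0.0561
finger_force: 30.0
```

```bash
python3 -c "
from h import *
to([.5852,.0441,.045],lane(.269,.969))
s=snap('side','s2');cv2.imwrite('pics/s2c.png',cv2.resize(s['image'][120:330,180:440],None,fx=2.8,fy=2.8))
W=cloud(s)
m=(W[...,2]>.05)&(abs(W[...,0]-.56)<.15)&(abs(W[...,1]-.05)<.1)
im=s['image'].astype(int);w=m&(im.min(-1)>120)&(np.ptp(im,axis=-1)<25)
P=W[w];print(len(P),P.min(0),P.max(0))"
```

```text
t 8.4 tcp [0.546  0.0292 0.1453] rot [-3.137 -0.964  0.266] q [-0.39 -0.46  2.25  0.89  0.7   0.41] w 0.0561 F [ 0.4 -0.3 -2.6] 29.9782857298851
units [-1.47 -0.09  2.29] [-0.02  0.05 -0.02]
2195 [ 0.41000597 -0.03167489  0.05008524] [0.57076942 0.0910026  0.28178008]
```

View pics/s2c.png

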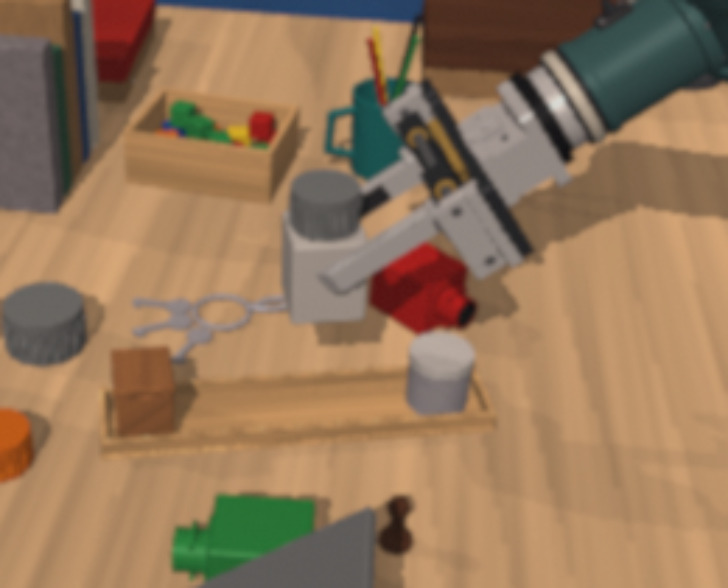

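The jar hangs upright from the gripper with its cap up, and the neighbours are untouched. Before lowering it, I'll check the lane's centreline from the wall tops in the pictures already taken.

```bash
python3 -c "
from h import *
c,s_=np.cos(.269),np.sin(.269)
for f in ('top0','s2'):
  W=cloud(dict(np.load(f+'.npz')));P=W.reshape(-1,3)
  d=P[:,:2]-[.5557,.0344];x=d[:,0]*c+d[:,1]*s_;y=-d[:,0]*s_+d[:,1]*c
  for lo,hi in ((-.09,-.05),(-.05,0),(.03,.06),(.06,.095)):
    m=(x>lo)&(x<hi)&(P[:,2]>.013)&(P[:,2]<.023)&(abs(y)<.045)
    for sg in (1,-1):
      q=y[m&(y*sg>.022)]
      print(f,lo,sg,len(q),np.median(q).round(4) if len(q) else '',q.min().round(4) if len(q) else '',q.max().round(4) if len(q) else '')
"
```

```text
top0 -0.09 1 47 0.032 0.0293 0.0355
top0 -0.09 -1 43 -0.0337 -0.0361 -0.031
top0 -0.05 1 17 0.0339 0.03 0.0351
top0 -0.05 -1 60 -0.0325 -0.0358 -0.0224
top0 0.03 1 33 0.0326 0.0303 0.0355
top0 0.03 -1 31 -0.0332 -0.0352 -0.0303
top0 0.06 1 36 0.0325 0.0304 0.0354
top0 0.06 -1 36 -0.0325 -0.0351 -0.0298
s2 -0.09 1 55 0.0367 0.0324 0.0398
s2 -0.09 -1 52 -0.0283 -0.0337 -0.0241
s2 -0.05 1 68 0.0369 0.0315 0.0403
s2 -0.05 -1 77 -0.0289 -0.0337 -0.0239
s2 0.03 1 40 0.0371 0.0319 0.041
s2 0.03 -1 45 -0.0288 -0.0334 -0.0254
s2 0.06 1 46 0.0373 0.0342 0.0406
s2 0.06 -1 44 -0.0284 -0.0329 -0.0238
```

Emit:
drive_tool([
  [0.2, -0.05, 0.28, 0, 0.05, 0],
  [0.2, -0.05, 0.29, 0, 0, 0],
  [0.2, 0, 0.29, 0, 0, 0],
  [-0.3, 0, 0.2, 0, 0, 0],
  [-0.5, 0, 0.35, 0, 0, 0],
  [-0.5, 0, 0.35, 0, 0, 0],
  [-0.3, 0, 0.2, 0, 0, 0],
  [-0.11, 0, 0.09, 0, 0, 0],
  [0, 0, 0, 0, 0, 0],
  [0, 0, 0, 0, 0, 0],
])

```text
time: 9.7
tool_pos: [0.5893, 0.0439, 0.0672]
ee_rot: [3.14, -0.977, 0.27]
wrist_force: [0.3, -0.2, -3.2]
width: 0.0562
finger_force: 30.0
```

```bash
python3 -c "
from h import *
to([.5852,.0443,.045],lane(.269,.969))
s=snap('top','t2')
to([.5852,.0443,.045],lane(.269,.969))
W=cloud(s);P=W.reshape(-1,3);im=s['image'].reshape(-1,3).astype(int)
c,s_=np.cos(.269),np.sin(.269)
d=P[:,:2]-[.5557,.0344];x=d[:,0]*c+d[:,1]*s_;y=-d[:,0]*s_+d[:,1]*c
m=(x>-.02)&(x<.09)&(abs(y)<.06)
for lo,hi in((.07,.1),(.108,.13)):
  k=m&(P[:,2]>lo)&(P[:,2]<hi);print(k.sum(),x[k].min(),x[k].max(),y[k].min(),y[k].max(),np.median(P[k,2]),np.median(y[k]))
cv2.imwrite('pics/t2c.png',cv2.resize(s['image'][140:320,130:310],None,fx=3.3,fy=3.3,interpolation=cv2.INTER_CUBIC))"
```

```text
t 9.7 tcp [0.5893 0.0439 0.0672] rot [ 3.14  -0.977  0.27 ] q [-0.29 -0.18  2.26  1.24  0.48  0.03] w 0.0562 F [ 0.3 -0.2 -3.2] 29.978315234184265
units [-0.51 -0.04  0.23] [ 0.01 -0.08  0.01]
t 9.75 tcp [0.5892 0.0438 0.0672] rot [ 3.139 -0.977  0.271] q [-0.29 -0.19  2.26  1.24  0.48  0.03] w 0.0556 F [-0.3 -0.4 -2.6] 29.978315234184265
units [-0.51 -0.04  0.23] [ 0.01 -0.08  0.01]
395 -0.019121449466647466 0.05620019686299689 -0.04283561375007006 0.037328302157019426 0.09504325379433423 -0.020572563979080166
195 -0.019831152504432813 0.053908376937260166 -0.042853576570504884 0.03734165152484303 0.12380271849794557 -0.003301845084999886
```

View pics/t2c.png

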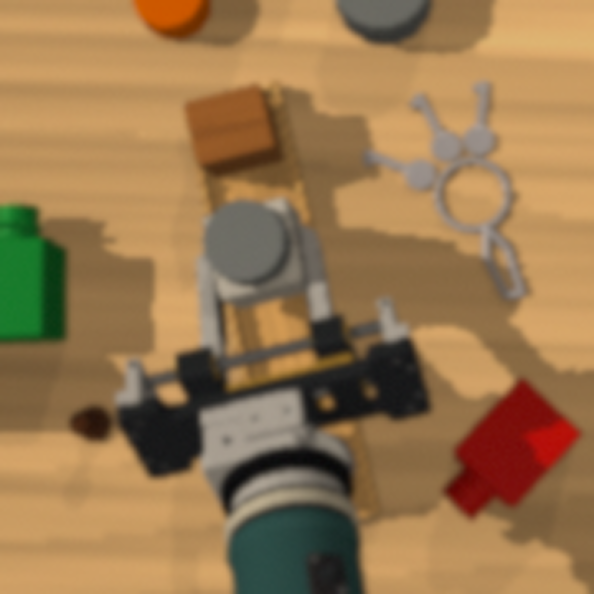

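From above, the jar is over the lane, square with it, and clear of the tin, box and pawn. I'll lower it while watching the force.

Emit:
drive_tool([
  [-0.1, -0.04, 0.07, 0, -0.05, 0],
  [-0.1, 0, 0.07, 0, 0, 0],
  [-0.1, 0, 0.07, 0, 0, 0],
  [0, 0, 0, 0, 0, 0],
  [0, 0, 0, 0, 0, 0],
])

```text
time: 10.38
tool_pos: [0.5882, 0.0455, 0.0512]
ee_rot: [-3.142, -0.97, 0.269]
wrist_force: [-0.4, -0.1, -2.8]
width: 0.0554
finger_force: 30.0
```

Emit:
drive_tool([
  [-0.06, 0, 0.04, 0, 0, 0],
  [-0.06, 0, 0.04, 0, 0, 0],
  [-0.02, 0, 0.01, 0, 0, 0],
  [0, 0, 0, 0, 0, 0],
])

```text
time: 10.88
tool_pos: [0.588, 0.0455, 0.0445]
ee_rot: [3.142, -0.97, 0.269]
wrist_force: [-0.2, 0.1, -4.2]
width: 0.0556
finger_force: 30.0
```

Emit:
drive_tool([
  [-0.04, 0, 0.03, 0, 0, 0],
  [0, 0, 0, 0, 0, 0],
  [0, 0, 0, 0, 0, 0],
])

```text
time: 11.25
tool_pos: [0.5892, 0.0456, 0.0444]
ee_rot: [3.141, -0.973, 0.269]
wrist_force: [-1.3, -0.4, 4.6]
width: 0.0558
finger_force: 30.0
```

The weight is on the floor with no sideways force. Next: release and back off.

Emit:
drive_tool([
  [0, 0, 0, 0, 0, 0],
  [0, 0, 0, 0, 0, 0],
  [0, 0, 0, 0, 0, 0],
  [0, 0, 0, 0, 0, 0],
  [0, 0, 0, 0, 0, 0],
], gripper=0)

```text
time: 11.88
tool_pos: [0.588, 0.0455, 0.0425]
ee_rot: [3.142, -0.97, 0.269]
wrist_force: [-0.5, 1.1, 0.5]
width: 0.0941
finger_force: 0.0
```

Emit:
drive_tool([
  [0, 0, -0.3, 0, 0, 0],
  [0, 0, -0.7, 0, 0, 0],
  [0, 0, -0.8, 0, 0, 0],
  [0.3, 0, -0.7, 0, 0, 0],
  [0.7, 0, -0.5, 0, 0, 0],
  [0.8, 0, -0.5, 0, 0, 0],
  [0.8, 0, -0.5, 0, 0, 0],
  [0.8, 0, -0.5, 0, 0, 0],
  [0.4, 0, -0.3, 0, 0, 0],
  [0, 0, 0, 0, 0, 0],
])

```text
time: 13.12
tool_pos: [0.5185, 0.0261, 0.278]
ee_rot: [3.138, -0.972, 0.272]
wrist_force: [0.2, 0.5, -0.2]
width: 0.0938
finger_force: 0.0
```

```bash
python3 -c "
from h import *
s=snap('top','t3')
to([.5852,.0443,.25],lane(.269,0))
W=cloud(s);P=W.reshape(-1,3)
c,s_=np.cos(.269),np.sin(.269)
d=P[:,:2]-[.5557,.0344];x=d[:,0]*c+d[:,1]*s_;y=-d[:,0]*s_+d[:,1]*c
m=(x>-.03)&(x<.09)&(abs(y)<.05)&(P[:,2]>.102)&(P[:,2]<.117)
Q=P[m];print(m.sum(),Q[:,2].min(),np.median(Q[:,2]),cv2.minEnclosingCircle(Q[:,:2].astype(np.float32)*1000),Q.mean(0),x[m].mean(),y[m].mean())
A=np.c_[Q[:,:2],np.ones(len(Q))];print('slope',np.linalg.lstsq(A,Q[:,2],rcond=None)[0])
cv2.imwrite('pics/t3c.png',cv2.resize(s['image'][140:320,130:310],None,fx=3.3,fy=3.3,interpolation=cv2.INTER_CUBIC))"
```

```text
t 13.18 tcp [0.518  0.0263 0.2756] rot [-3.141 -0.969  0.269] q [-0.44 -0.65  2.09  0.7   0.99  0.69] w 0.0941 F [-0.7 -0.2 -0.2] 0.0
units [0.46 0.01 1.8 ] [-0.   -9.69  0.  ]
477 0.10226765225763747 0.10852954012745487 ((584.8527221679688, 41.189544677734375), 25.733150482177734) [0.58440433 0.04100962 0.10847212] 0.029428663323857716 -0.0012567635246377939
slope [0.00757034 0.00814951 0.10371377]
```

View pics/t3c.png

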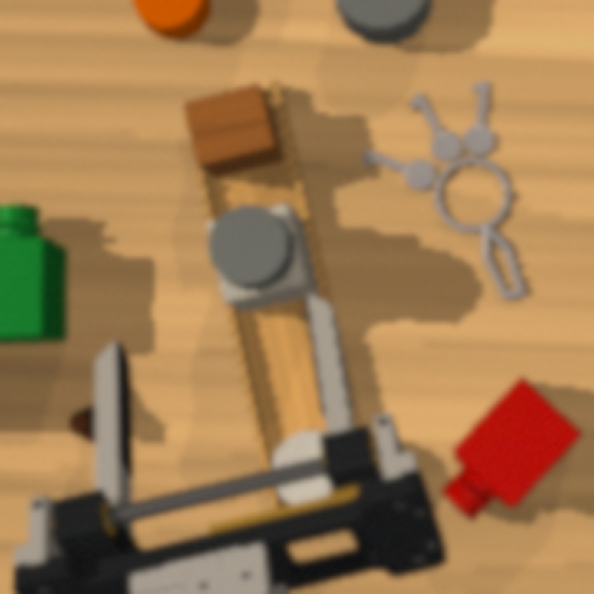

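The jar stands upright in the lane: its cap top is at 0.1085 m (0.108 expected) and level, and the tin and box haven't moved. Now I'll turn the tool vertical and go over the cap.

Emit:
drive_tool([
  [0, 0, 0, 0, -0.5, 0],
  [0, 0, 0, 0, -1, 0],
  [0, 0, 0, 0, -1, 0],
  [0, 0, 0, 0, -1, 0],
  [0, 0, 0, 0, -1, 0],
  [0, 0, 0, 0, -1, 0],
  [0, 0, 0, 0, -1, 0],
  [0, 0, 0, 0, -1, 0],
  [0, 0, 0, 0, -1, 0],
  [0, 0, 0, 0, -0.8, 0],
  [0, 0, 0, 0, -0.4, 0],
  [0.4, 0, 0.3, 0, 0, 0],
  [0.8, 0.03, 0.6, 0, 0, 0],
  [0.5, 0, 0.8, 0, 0, 0],
  [0, 0, 0.7, 0, 0, 0],
  [0, 0, 0, 0, 0, 0],
])

```text
time: 15.18
tool_pos: [0.5818, 0.0434, 0.175]
ee_rot: [-3.139, 0.009, 0.269]
wrist_force: [-0.4, 0.1, 0.2]
width: 0.0945
finger_force: 0.0
```

```bash
python3 -c "
from h import *
to([.5835,.0430,.080],lane(.269,0))"
```

```text
t 15.18 tcp [0.5818 0.0434 0.175 ] rot [-3.139  0.009  0.269] q [-0.02  0.18  1.33  0.    1.64  1.28] w 0.0945 F [-0.4  0.1  0.2] 0.0
units [0.06 0.03 2.37] [-0.03  0.09  0.  ]
```

Emit:
drive_tool([
  [0.06, 0.02, 0.4, 0, 0.07, 0],
  [0, 0, 0.7, 0, 0, 0],
  [0, 0, 0.7, 0, 0, 0],
  [0, 0, 0.4, 0, 0, 0],
  [0, 0, 0.17, 0, 0, 0],
  [0, 0, 0, 0, 0, 0],
])

```text
time: 15.92
tool_pos: [0.5875, 0.0432, 0.0862]
ee_rot: [3.141, -0.008, 0.269]
wrist_force: [0.2, 0.8, -0.6]
width: 0.0935
finger_force: 0.0
```

Emit:
drive_tool([
  [0, 0, 0, 0, 0, 0],
  [0, 0, 0, 0, 0, 0],
  [0, 0, 0, 0, 0, 0],
  [0, 0, 0, 0, 0, 0],
  [0, 0, 0, 0, 0, 0],
  [0, 0, 0, 0, 0, 0],
  [0, 0, 0, 0, 0, 0],
], gripper=1)

```text
time: 16.8
tool_pos: [0.5872, 0.0432, 0.0858]
ee_rot: [-3.142, -0.007, 0.269]
wrist_force: [0.3, 0.1, 0.7]
width: 0.0503
finger_force: 30.0
```

```bash
python3 -c "
from h import *
to([.5835,.0430,.080],lane(.269,0));print(get_obs()['wrist_torque'])"
```

```text
t 16.8 tcp [0.5872 0.0432 0.0858] rot [-3.142 -0.007  0.269] q [-0.02  0.22  1.46  0.    1.46  1.28] w 0.0503 F [0.3 0.1 0.7] 30.000250255689025
units [-0.09 -0.02  0.15] [-0.   -0.07 -0.  ]
[0.06083509 0.10908865 0.02976964]
```

The grip is sound, but it sits about 3.5 mm off the cap's axis along the lane. I'll reopen, centre and close again.

Emit:
drive_tool([
  [0, 0, 0, 0, 0, 0],
  [0, 0, 0, 0, 0, 0],
  [0, 0, 0, 0, 0, 0],
  [-0.09, 0, 0.08, 0, -0.07, 0],
  [0, 0, 0, 0, 0, 0],
], gripper=0.2)

```text
time: 17.42
tool_pos: [0.5833, 0.0422, 0.0819]
ee_rot: [-3.141, 0.001, 0.269]
wrist_force: [0.1, -0.7, 0.4]
width: 0.0754
finger_force: 0.0
```

Emit:
drive_tool([
  [0, 0, 0, 0, 0, 0],
  [0, 0, 0, 0, 0, 0],
  [0, 0, 0, 0, 0, 0],
  [0, 0, 0, 0, 0, 0],
  [0, 0, 0, 0, 0, 0],
  [0, 0, 0, 0, 0, 0],
], gripper=1)

```text
time: 18.18
tool_pos: [0.5838, 0.0423, 0.0826]
ee_rot: [3.141, -0.0, 0.269]
wrist_force: [-0.5, -0.0, -0.2]
width: 0.0508
finger_force: 30.0
```

Emit:
drive_tool([
  [0, 0, 0, 0, 0, -0.5],
  [0, 0, 0, 0, 0, -0.7],
  [0, 0, 0, 0, 0, -0.7],
  [0, 0, 0, 0, 0, -0.6],
  [0, 0, 0, 0, 0, 0],
])

```text
time: 18.8
tool_pos: [0.5832, 0.0427, 0.0827]
ee_rot: [-3.14, 0.001, 0.518]
wrist_force: [-2.2, 0.7, 1.9]
width: 0.0509
finger_force: 30.0
```

```bash
python3 -c "
from h import *
to([.5837,.0422,.083],lane(.269,0));print(get_obs()['wrist_torque'])"
```

```text
t 18.8 tcp [0.5832 0.0427 0.0827] rot [-3.14e+00  1.00e-03  5.18e-01] q [-0.02  0.22  1.47  0.    1.46  1.03] w 0.0509 F [-2.2  0.7  1.9] 30.000354191288352
units [ 0.01  0.02 -0.01] [-0.01  0.01  2.49]
[ 0.30840208  0.45575215 -0.20874442]
```

Emit:
drive_tool([
  [0, 0, 0, 0, 0, -0.7],
  [0, 0, 0, 0, 0, -0.7],
  [0, 0, 0, 0, 0, -0.7],
  [0, 0, 0, 0, 0, -0.7],
  [0, 0, 0, 0, 0, -0.7],
  [0, 0, 0, 0, 0, -0.7],
  [0, 0, 0, 0, 0, -0.6],
  [0, 0, 0, 0, 0, 0],
])

```text
time: 19.8
tool_pos: [0.5837, 0.0429, 0.0826]
ee_rot: [-3.141, -0.001, 0.997]
wrist_force: [-1.5, 2.7, 1.9]
width: 0.0508
finger_force: 30.0
```

```bash
python3 -c "
from h import *
to([.5837,.0422,.083],lane(.269,0));print(get_obs()['wrist_torque'])"
```

```text
t 19.8 tcp [0.5837 0.0429 0.0826] rot [-3.141e+00 -1.000e-03  9.970e-01] q [-0.02  0.22  1.47  0.    1.46  0.55] w 0.0508 F [-1.5  2.7  1.9] 30.000216169282794
units [-0.01  0.01 -0.01] [-0.01 -0.01  7.28]
[ 0.42616524  0.21678555 -0.21724891]
```

Emit:
drive_tool([
  [0, 0, 0, 0, 0, -0.7],
  [0, 0, 0, 0, 0, -0.7],
  [0, 0, 0, 0, 0, -0.7],
  [0, 0, 0, 0, 0, -0.7],
  [0, 0, 0, 0, 0, -0.7],
  [0, 0, 0, 0, 0, -0.5],
  [0, 0, 0, 0, 0, -0.4],
  [0, 0, 0, 0, 0, 0],
  [0, 0, 0, 0, 0, 0],
])

```text
time: 20.92
tool_pos: [0.5841, 0.0429, 0.0828]
ee_rot: [3.141, -0.001, 1.438]
wrist_force: [-0.1, 4.3, 1.7]
width: 0.0511
finger_force: 30.0
```

```bash
python3 -c "
from h import *
to([.5837,.0422,.083],lane(.269,0));print(get_obs()['wrist_torque'])"
```

```text
t 20.93 tcp [0.5841 0.0429 0.0828] rot [ 3.141e+00 -1.000e-03  1.438e+00] q [-0.02  0.22  1.47  0.    1.45  0.11] w 0.0511 F [-0.1  4.3  1.7] 30.000546611845493
units [-0.02 -0.01 -0.01] [ 0.   -0.02 11.69]
[ 0.73607368 -0.01320811 -0.23619433]
```

The tool has turned 1.17 rad. I'll add 0.15 rad for the jar's slack, then try a small lift.

Emit:
drive_tool([
  [0, 0, 0, 0, 0, -0.7],
  [0, 0, 0, 0, 0, -0.6],
  [0, 0, 0, 0, 0, 0.2],
  [0, 0, 0, 0, 0, 0],
])

```text
time: 21.42
tool_pos: [0.5843, 0.0422, 0.0831]
ee_rot: [3.14, 0.0, 1.548]
wrist_force: [-0.4, 2.6, 4.1]
width: 0.0506
finger_force: 30.0
```

Emit:
drive_tool([
  [0, 0, -0.05, 0, 0, 0],
  [0, 0, -0.05, 0, 0, 0],
  [0, 0, -0.05, 0, 0, 0],
  [0, 0, 0, 0, 0, 0],
])

```text
time: 21.92
tool_pos: [0.5837, 0.042, 0.0886]
ee_rot: [-3.141, 0.0, 1.549]
wrist_force: [0.1, 1.5, -0.1]
width: 0.0506
finger_force: 30.0
```

```bash
python3 -c "
from h import *
to([.5837,.0422,.083],lane(.269,0));print(get_obs()['wrist_torque'])
s=snap('side','s4');cv2.imwrite('pics/s4c.png',cv2.resize(s['image'][190:290,220:360],None,fx=5,fy=5,interpolation=cv2.INTER_CUBIC))"
```

```text
t 21.93 tcp [0.5837 0.042  0.0886] rot [-3.141  0.     1.549] q [-0.02  0.22  1.46 -0.    1.47 -0.  ] w 0.0506 F [ 0.1  1.5 -0.1] 29.99979511834681
units [0.01 0.   0.14] [0.00e+00 1.00e-02 1.28e+01]
[ 0.14999743 -0.06752289  0.01504049]
```

View pics/s4c.png

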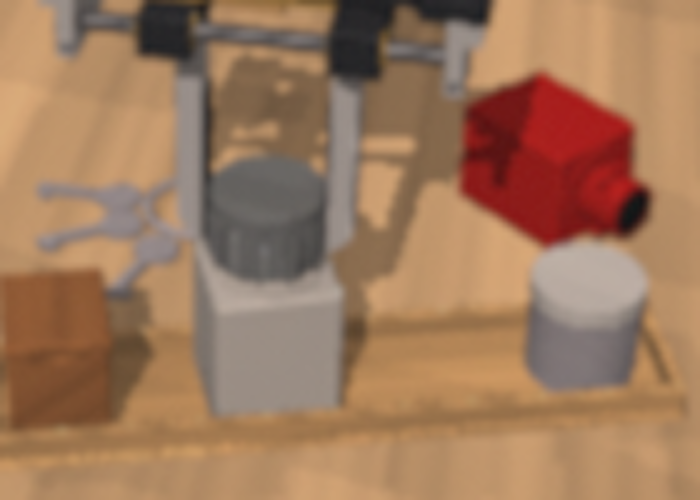

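The wrist force is near zero after the 5 mm lift: the cap is rising and the jar stays on the floor. Lifting straight up to 20 mm above the mouth.

Emit:
drive_tool([
  [0, 0, -0.1, 0, 0, 0],
  [0, 0, -0.15, 0, 0, 0],
  [0, 0, -0.2, 0, 0, 0],
  [0, 0, -0.2, 0, 0, 0],
  [0, 0, -0.15, 0, 0, 0],
  [0, 0, -0.1, 0, 0, 0],
  [0, 0, 0, 0, 0, 0],
  [0, 0, 0, 0, 0, 0],
  [0, 0, 0, 0, 0, 0],
])

```text
time: 23.1
tool_pos: [0.5835, 0.0422, 0.1241]
ee_rot: [-3.141, 0.0, 1.549]
wrist_force: [0.5, -1.1, -0.3]
width: 0.0507
finger_force: 30.0
```

```bash
python3 -c "
from h import *
to([.5837,.0422,.125]);
s=snap('side','s5');cv2.imwrite('pics/s5c.png',cv2.resize(s['image'][170:290,210:370],None,fx=4.5,fy=4.5,interpolation=cv2.INTER_CUBIC))"
```

```text
t 23.1 tcp [0.5835 0.0422 0.1241] rot [-3.141  0.     1.549] q [-0.02  0.19  1.41 -0.    1.54 -0.  ] w 0.0507 F [ 0.5 -1.1 -0.3] 29.99999270774424
units [-0.    0.01 -0.02]
```

View pics/s5c.png

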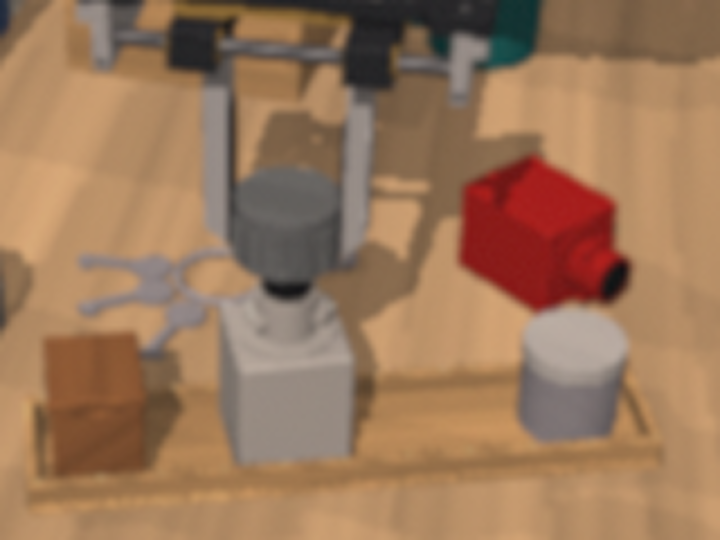

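The cap is held level above the jar's open mouth (crop pixel 288,285). The jar stands in the lane and the tin and box are in place.

```bash
python3 -c "
from h import *
print(close_job())"
```

```text
the job is handed in; nothing more can be done
None
```

The job is handed in at about 23 s of the 58 s allowed (no verdict came back): the white jar stands upright in the lane between the tin and the box, and the gripper holds its unscrewed cap level about 2 cm above the mouth.

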